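# Let the long tin out of the rack with the spring stick

## Task

Tilt the rack's spring-centred stick sideways towards the lane with the longer tin and hold it there for a moment until that tin has rolled down and rests against the front lip, then let the stick spring back upright. Pick up the longer tin and lay it gently on its side in the plastic tray. Leave the shorter tin behind its gate, and do not disturb the saucer, the cups or the flask.

Things in the scene. Friction and masses are not known exactly. Their poses are not given: they have to be found in the camera images.
- rack: Pale wooden tin rack fixed to the counter, 220 mm deep (x), 284 wide (y). Origin: on the counter under its middle; x points uphill along the lanes (away from the robot at yaw 0), y to its left, z up. Two lanes, 112 mm wide, centred at y = +83 and -83 mm, slope down 9 degrees towards -x; each holds one tin lying across it. Side walls 100 mm high; post between the lanes, 50 mm wide, up to 135 mm high.
- gate_mid_left (a point): Middle of the left lane's floor at its gate (rack x = 10, y = 83 mm), 57 mm above the counter. The gate is a steel blade 60 mm wide, 5 mm thick, standing 18 mm above the floor; it holds the tin's centre at about rack x = 36 mm. Behind it, to x = 86 mm, thin wire bars 128 mm above the counter keep tins from being lifted out; in front of it the lane is open above.
- gate_mid_right (a point): The same point in the right lane (rack x = 10, y = -83 mm); same gate and bars.
- lip_left (a point): Middle of the left lane's floor at its lower, front end (rack x = -97, y = 83 mm), 40 mm above the counter, where a lip 3 mm thick stands 13 mm above the floor. A released tin rests against it with its centre at about rack x = -74 mm, 70 mm above the counter. Nothing stands in front of the lip.
- lip_right (a point): The same point in the right lane (rack x = -97, y = -83 mm); same lip.
- stick_pivot (a point): Point about which the stick tilts, on the rack's middle post, 140 mm above the counter (rack frame x = 40, y = 0 mm).
- stick_knob (a point): Centre of the stick's black ball knob, 36 mm in diameter, 90 mm from the pivot on a steel rod of 12 mm diameter (230 mm above the counter with the stick upright).
- stick_side (a joint): Sideways tilt of the stick, rad: 0 upright, positive towards the rack's left lane (+y), negative to the right; stops at +-0.42. A spring centres it (1.1 N m/rad, 5 N at the knob at the stop). Tilting to a lane sinks its gate (clear of the tin beyond about 0.3 rad) and raises the other. Let go, all returns. The tin needs about a second to roll to the lip; hold until it is there.
- stick_fore (a joint): Fore-and-aft tilt of the stick in rad, positive towards the rack's +x, stops at +-0.25, spring-centred (1.5 N m/rad). It works nothing.
- long_tin_center (a point): Centre of the longer tin: plain steel cylinder with a paper band, 54 mm in diameter, 95 mm long, about 0.24 kg, lying; its x axis is the cylinder's long axis. It starts behind the gate in either lane.
- short_tin_center (a point): Centre of the shorter tin: the same diameter of 54 mm, 60 mm long, about 0.15 kg; its x axis is the cylinder's long axis. It starts behind the gate in the other lane.
- tray: Loose grey plastic tray on the counter, 220 mm (its x) by 160 mm (its y), 25 mm high, wall 4 mm, floor about 4 mm thick, open above. Origin: centre of its underside. It stands to the left or to the right of the rack.
- saucer: White ceramic saucer, 140 mm in diameter, 18 mm high, loose, on the other side of the rack from the tray. Origin: centre of its underside. Leave alone.
- cups: Three nested stainless steel cups, 77 mm in diameter, 136 mm high together, loose, beyond the rack on the left. Origin: centre of the underside. Leave alone.
- flask: Green flask with a handle and a hinged lid, 104 mm in diameter, 223 mm high, loose, beyond the rack on the right. Origin: centre of its underside. Leave alone.
Not all that is in view belongs to the job. Leave any orange or pink look-alike of the part that bears long_tin_center alone.

How it is judged:
By the outcome, as a careful person would: the job done as asked, in the order asked, and still so for the second after the job is handed in, with the robot touching nothing.
It also fails if it takes over 56 s, if anything falls off the work surface, if the arm or the gripper's body presses on something with over 40 N, if the wrist force passes 120 N, or if a joint passes its speed limit or range.

## Robot

A 6-joint arm with a two-finger parallel gripper is mounted at the origin on the work surface. World frame = base frame: x ahead of the robot, y to its left, z up, the work surface at z = 0. Lengths are in m, angles in degrees, forces in N, time in s.
With the tool pointing down it reaches from about 0.375 to 0.9 m from the base axis. Payload 3.1 kg.
Tool frame: the origin (TCP) lies midway between the tips of the shut fingers; the grasp point (between the pads) lies 19 mm behind it; x points along the fingers, y is the direction in which the jaws open and shut, and the axes are right-handed (so a half turn about x gives the same grasp; the last joint's range is limited). The gripper opens to 87 mm and grips with 3 to 60 N. Pads are 19 mm wide; open, the fingers measure 117 mm over their backs; the gripper's body (75 mm by 190 mm) begins 51 mm behind the grasp point.
Start: joints at [-74.055, 30.224, 82.088, -0, 67.689, -10.227], TCP at [0.276, -0.561, 0.223] pointing down, gripper open.
Joint ranges: [-176.69, 176.69], [-43.24, 126.21], [12.49, 139.97], [-82, 262], [0, 151.66], [-163.58, 163.58]. Speed limits (degrees/s): [159.86, 159.86, 180, 180, 180, 180].

## Interface

Orientations are given as a 3x3 rotation matrix whose columns are the frame's x, y, z axes.
In Python, from rig import bot gives the robot as it stands.
- The arm moves only by the tool play_rows, never from a script. Its argument "motion" is a list of rows, each a list of 3 entries, a list of its own where there are three numbers: the shift along the tool's x, y, z in mm, then the turn, a rotation vector about the tool's x, y, z in degrees, then the opening, from 0 (shut) to 1 (fully open). A call has 1 to 8 rows; each row is the pose to reach, as a shift and turn from the pose commanded when the call began, along the tool's axes at that moment; what a row does not reach only later rows make up. A row lasts 1/10 s, in which the tool goes at most 50 mm and 8.59 degrees, less where a joint would pass 70% of its speed; a pose out of reach is approached as far as the arm can. A call with a gripper value outside its range is refused whole. The fingers move at their own pace and stop on an object; the grip force is fixed at half the most. Time passes only in rows, so rows that repeat a pose let the fingers close. It gives the time, the measured TCP pose, the force and the opening at its end, in the units of the state.
- bot.read_state(): the state, without advancing time (a new reading comes with each control period).
- bot.capture(name): name is "side" or "top"; returns a dict with "img" (400x640x3 uint8, blue, green, red), "mtx" (3x3 intrinsics, pixels), "rvec" (rotation vector, rad) and "tvec" (3), from world to camera coordinates, as OpenCV has them. Camera axes: x right, y down, z forward; pixel columns grow to the right and rows downward; lengths in m; the calibration is good to about 2 mm. A picture is of the moment at which its call begins. There is no depth.
- bot.hand_in(): hands the job in, once; it reports no verdict.
The state is a dict: "time_s": time; "joint_positions": joint angles; "qvel": joint speeds; "tau": joint torques, N m; "position": TCP position; "tcp_rot": TCP orientation; "force": force on the tool from outside, world axes, zero at the start; "moment": the same for the moment, N m; "opening": opening from 0.0 (shut) to 1.0 (fully open).
Only numpy, scipy, OpenCV 4.12 (cv2) and the standard library are available. Lean on these libraries where they do the work, as an engineer would, in place of code of your own. Each camera call takes 0.05 s, during which the arm holds its last target.

## Working session

There is one attempt and no reset: what is moved stays moved. The work goes in short steps, Python scripts to look and compute and a tool call to move; the robot and the scene stay as the last step left them, time stands still between calls to the robot, and variables do not carry over. Pictures are saved under pics/ and viewed, and the job is handed in when it is done.

Besides the shell and the picture viewer there is one more tool, called as name([rows], argument=value, ...), one row to a line, values as JSON. play_rows: Moves the arm, as the interface text tells. Its arguments: {"type":"object","properties":{"motion":{"type":"array"}},"required":["motion"]}

```bash
ls; mkdir -p pics; python3 - <<'E'
from rig import bot
import cv2,numpy as np
s=bot.read_state()
print({k:np.round(v,3).tolist() for k,v in s.items()})
for n in("side","top"):
    c=bot.capture(n); cv2.imwrite(f"pics/{n}0.png",c["img"]); np.savez(f"{n}.npz",**c)
    R=cv2.Rodrigues(np.array(c["rvec"]))[0]; print(n,np.round(c["mtx"],1).tolist(),(-R.T@np.array(c["tvec"]).ravel()).round(3),R.round(3).tolist())
E
```

```text
pics
{'time_s': 0.0, 'joint_positions': [-74.056, 30.279, 82.157, 0.002, 67.686, -10.229], 'qvel': [-0.053, 0.128, -0.069, 0.041, -0.022, 0.012], 'tau': [-0.001, -44.005, -17.659, 0.063, 0.058, -0.0], 'position': [0.275, -0.56, 0.222], 'tcp_rot': [[-0.001, 0.441, -0.897], [0.002, -0.897, -0.441], [-1.0, -0.002, -0.0]], 'force': [0.703, -0.733, -0.236], 'moment': [-0.032, 0.053, -0.031], 'opening': 1.001}
side [[463.3, 0.0, 317.9], [0.0, 463.3, 205.1], [0.0, 0.0, 1.0]] [-0.049  0.947  1.006] [[-0.845, -0.534, 0.011], [-0.329, 0.504, -0.798], [0.421, -0.679, -0.602]]
top [[500.6, 0.0, 320.0], [0.0, 500.6, 198.1], [0.0, 0.0, 1.0]] [ 0.307 -0.003  1.526] [[-0.007, -1.0, -0.02], [-0.986, 0.01, -0.169], [0.169, 0.019, -0.985]]
```

View pics/side0.png

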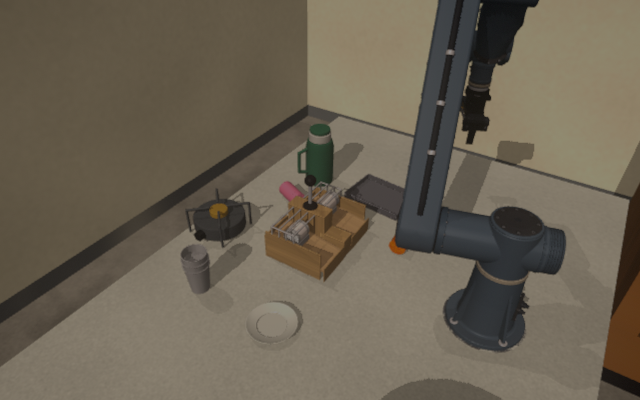

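View pics/top0.png

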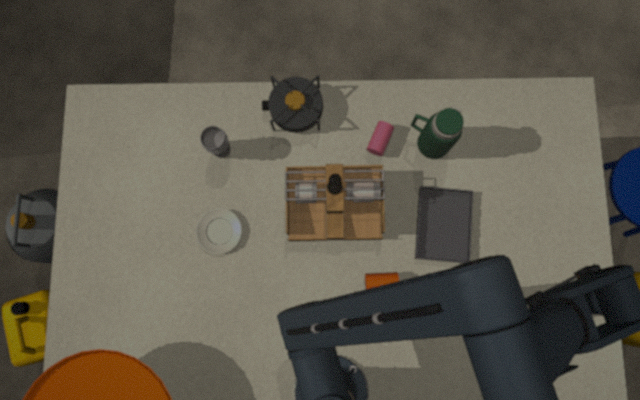

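Side view: knob at (310,181), rack about (318,230), tray (380,195), saucer (273,322). Top view: rack (335,203), knob (335,184), tins (305,190) and (366,189), tray (445,224), saucer (219,231). Orange (381,281) and pink (380,138) look-alikes. A crop will settle which tin is longer.

```bash
python3 - <<'E'
import cv2
i=cv2.imread("pics/top0.png")[155:250,275:400]
cv2.imwrite("pics/crop_top0.png",cv2.convertScaleAbs(cv2.resize(i,None,fx=6,fy=6,interpolation=cv2.INTER_CUBIC),alpha=1.5))
i=cv2.imread("pics/side0.png")[165:285,255:415]
cv2.imwrite("pics/crop_side0.png",cv2.convertScaleAbs(cv2.resize(i,None,fx=4.5,fy=4.5,interpolation=cv2.INTER_CUBIC),alpha=1.5))
E
```

```text
(no output)
```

View pics/crop_top0.png

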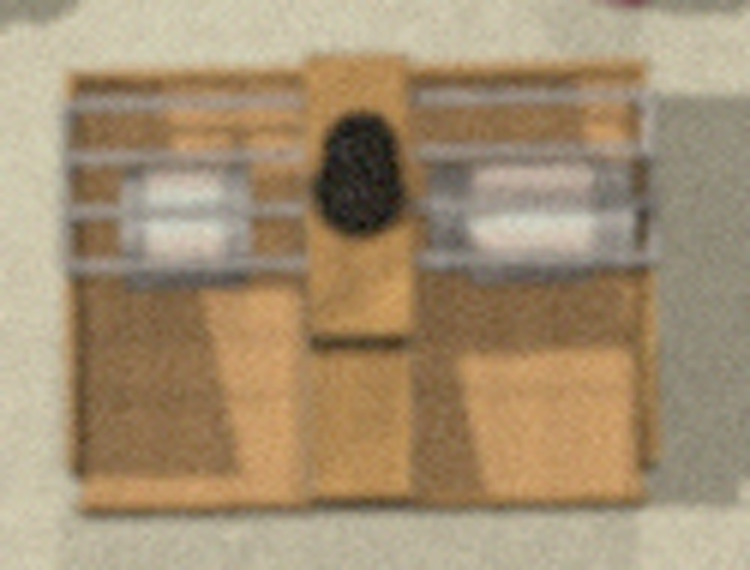

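View pics/crop_side0.png

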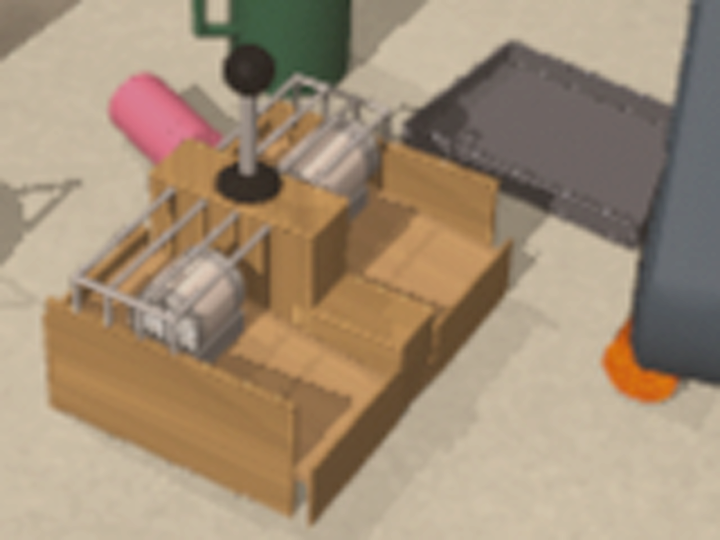

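The longer tin is in the right lane: top (366,188), 34 px long against 21 px for the left one. I rejected the shorter tin (305,190), the orange look-alike (381,281) and the pink one (380,138). Next I'll measure.

```bash
cat > h.py <<'E'
import cv2,numpy as np
def cam(c):
    R=cv2.Rodrigues(np.array(c["rvec"],float))[0]; return np.array(c["mtx"]),R,np.array(c["tvec"],float).ravel()
def ray(c,p):
    K,R,t=cam(c); d=R.T@np.linalg.inv(K)@np.array([p[0],p[1],1.]); return -R.T@t,d/np.linalg.norm(d)
def plane(c,p,z):
    o,d=ray(c,p); return o+d*(z-o[2])/d[2]
def tri(c1,p1,c2,p2):
    o1,d1=ray(c1,p1);o2,d2=ray(c2,p2)
    a,b=np.linalg.lstsq(np.c_[d1,-d2],o2-o1,rcond=None)[0]
    x,y=o1+a*d1,o2+b*d2; return (x+y)/2,np.linalg.norm(x-y)
def proj(c,X):
    return cv2.projectPoints(np.atleast_2d(np.array(X,float)),np.array(c["rvec"],float),np.array(c["tvec"],float),np.array(c["mtx"]),None)[0].reshape(-1,2)
E
python3 - <<'E'
from h import *
T=dict(np.load("top.npz"));S=dict(np.load("side.npz"))
def blob(img,roi,f):
    x0,y0,x1,y1=roi; m=np.zeros(img.shape[:2],np.uint8); m[y0:y1,x0:x1]=f(img[y0:y1,x0:x1])*255
    cs=cv2.findContours(m,cv2.RETR_EXTERNAL,cv2.CHAIN_APPROX_NONE)[0]; return max(cs,key=cv2.contourArea)
dark=lambda i:i.max(2)<50
for n,c,roi in(("top",T,(322,168,348,200)),("side",S,(300,172,320,190))):
    k=blob(c["img"],roi,dark); print(n,cv2.minEnclosingCircle(k),cv2.boundingRect(k),cv2.contourArea(k))
hsv=lambda i:cv2.cvtColor(i,cv2.COLOR_BGR2HSV)
wood=lambda i:(lambda h:(h[...,1]>80)&(h[...,0]<25)&(h[...,0]>8))(hsv(i))
k=blob(T["img"],(275,150,400,250),wood); r=cv2.minAreaRect(k);print("rack",r,cv2.boundingRect(k))
# corners walls z=.1
for z in(0.0,.05,.1):print(z,[plane(T,p,z).round(3)[:2].tolist() for p in cv2.boxPoints(r)])
# tray
i=T["img"]; print(i[225,445],i[225,400],i[225,425])
tray=lambda i:(i.max(2)<95)
k=blob(i,(410,180,480,268),lambda a:cv2.GaussianBlur(a,(3,3),0).max(2)<95); r=cv2.minAreaRect(k);print("tray",r,cv2.contourArea(k))
print([(p.round(1).tolist(),plane(T,p,.025).round(3)[:2].tolist()) for p in cv2.boxPoints(r)])
E
```

```text
top ((334.5, 183.65789794921875), 9.670926094055176) (328, 174, 14, 20) 190.0
side ((310.0479431152344, 178.7876739501953), 6.541284561157227) (305, 173, 11, 13) 85.0
rack ((335.0459899902344, 201.757568359375), (75.77281188964844, 99.08622741699219), 89.04515838623047) (286, 164, 100, 77)
0.0 [[0.677, 0.135], [0.678, -0.175], [0.441, -0.172], [0.439, 0.13]]
0.05 [[0.664, 0.13], [0.666, -0.169], [0.437, -0.166], [0.435, 0.126]]
0.1 [[0.652, 0.126], [0.654, -0.164], [0.433, -0.161], [0.43, 0.121]]
[67 71 72] [76 87 90] [43 46 46]
tray ((444.5, 223.5), (87.0, 69.0), 90.0) 4322.0
[([410.0, 180.0], [0.618, -0.25]), ([479.0, 180.0], [0.616, -0.459]), ([479.0, 267.0], [0.353, -0.443]), ([410.0, 267.0], [0.355, -0.24])]
```

```bash
python3 - <<'E'
from h import *
T=dict(np.load("top.npz"));S=dict(np.load("side.npz"))
kn,e=tri(T,(335.0,180.8),S,(310.2,180.6));print("knob",kn.round(4),e)
print("top at z.23",plane(T,(335.0,180.8),.23),"side",plane(S,(310.2,180.6),.23))
# rack edges in top image (crop/6+offset)
P=lambda x,y:(275+x/6-.4,155+y/6-.4)
print("front lip top z.053:",plane(T,P(85,498),.053),plane(T,P(645,495),.053))
print("side walls top L, back/front",plane(T,P(70,72),.1),plane(T,P(75,470),.1))
print("R",plane(T,P(648,65),.1),plane(T,P(655,465),.1))
print("post",plane(T,P(308,330),.135),plane(T,P(410,330),.135),plane(T,P(308,60),.135),plane(T,P(408,58),.135))
print("tin R ends z.08",plane(T,P(430,215),.087),plane(T,P(635,215),.087))
i=T["img"][170:275,400:490];cv2.imwrite("pics/tray.png",cv2.convertScaleAbs(cv2.resize(i,None,fx=5.5,fy=5.5,interpolation=cv2.INTER_CUBIC),alpha=1.8))
E
```

```text
knob [ 0.5766 -0.0183  0.2294] 0.0018605364984067556
top at z.23 [ 0.57563336 -0.01867086  0.23      ] side [ 0.57709772 -0.01735949  0.23      ]
front lip top z.053: [0.44281677 0.11761425 0.053     ] [ 0.44184207 -0.15716042  0.053     ]
side walls top L, back/front [0.64659928 0.12182036 0.1       ] [0.45189087 0.1185876  0.1       ]
R [ 0.64676449 -0.15956232  0.1       ] [ 0.45176427 -0.15738362  0.1       ]
post [0.5130549  0.00663874 0.135     ] [ 0.51257611 -0.04107167  0.135     ] [0.64277745 0.00546036 0.135     ] [ 0.64318737 -0.04205829  0.135     ]
tin R ends z.08 [ 0.57617382 -0.05295676  0.087     ] [ 0.57509568 -0.1525715   0.087     ]
```

View pics/tray.png

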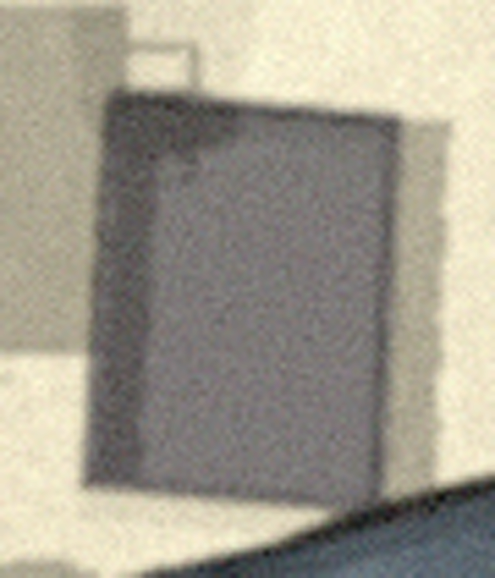

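```bash
cat >> h.py <<'E'
from scipy.spatial.transform import Rotation as Ro
def down(tilt=0,yaw=0):
    # tool y along world x; tilt: fingers lean forward (+x) by tilt deg; yaw about world z
    R=np.array([[0,1,0],[0,0,-1],[-1,0,0]],float)
    return (Ro.from_euler('z',yaw,degrees=True)*Ro.from_euler('y',-tilt,degrees=True)).as_matrix()@R
def go(p,R,s):
    C=np.array(s["tcp_rot"]);q=np.array(s["position"])
    d=C.T@(np.array(p)-q)*1000; w=Ro.from_matrix(C.T@R).as_rotvec(degrees=True)
    print("shift",d.round(1),"turn",w.round(2),"dist",np.linalg.norm(d).round(), "rot",np.linalg.norm(w).round(1))
E
python3 - <<'E'
from h import *
from rig import bot
print(down(9).round(3))
T=dict(np.load("top.npz"))
print("tray corners",[plane(T,(400+x/5.5-.4,170+y/5.5-.4),.025).round(3)[:2].tolist() for x,y in((105,90),(398,118),(85,485),(378,505))])
s=bot.read_state(); go([.577,.035,.33],down(),s)
E
```

```text
[[ 0.156  0.988  0.   ]
 [ 0.     0.    -1.   ]
 [-0.988  0.156  0.   ]]
tray corners [[0.599, -0.276], [0.582, -0.436], [0.382, -0.256], [0.37, -0.413]]
shift [-107.4 -401.4 -533.2] turn [-63.83  -0.08   0.09] dist 676.0 rot 63.8
```

play_rows([
  [[-107, -401, -533], [-64, 0, 0], 0],
  [[-107, -401, -533], [-64, 0, 0], 0],
  [[-107, -401, -533], [-64, 0, 0], 0],
  [[-107, -401, -533], [-64, 0, 0], 0],
  [[-107, -401, -533], [-64, 0, 0], 0],
  [[-107, -401, -533], [-64, 0, 0], 0],
  [[-107, -401, -533], [-64, 0, 0], 0],
  [[-107, -401, -533], [-64, 0, 0], 0],
])

```text
time_s: 0.9
position: [0.4545, -0.2065, 0.286]
tcp_rot: [[-0.0, 1.0, 0.007], [0.0, 0.007, -1.0], [-1.0, -0.0, -0.0]]
force: [1.2, -1.2, 0.3]
opening: 0.36
```

```bash
python3 - <<'E'
from h import *
from rig import bot
s=bot.read_state(); print(s["position"]); go([.577,.035,.33],down(),s)
E
```

```text
[ 0.4545155  -0.20651688  0.2859897 ]
shift [ -44.   124.1 -240.7] turn [ 0.39 -0.02  0.02] dist 274.0 rot 0.4
```

play_rows([
  [[-44, 124, -241], [0, 0, 0], 0],
  [[-44, 124, -241], [0, 0, 0], 0],
  [[-44, 124, -241], [0, 0, 0], 0],
  [[-44, 124, -241], [0, 0, 0], 0],
  [[-44, 124, -241], [0, 0, 0], 0],
  [[-44, 124, -241], [0, 0, 0], 0],
  [[-44, 124, -241], [0, 0, 0], 0],
])

```text
time_s: 1.6
position: [0.5786, 0.036, 0.33]
tcp_rot: [[0.001, 1.0, 0.008], [0.001, 0.008, -1.0], [-1.0, 0.001, -0.001]]
force: [-0.7, -0.4, 0.3]
opening: 0.008
```

```bash
python3 - <<'E'
from h import *
from rig import bot
s=bot.read_state(); print(s["position"],s["force"],s["opening"]); go([.577,.035,.210],down(),s)
E
```

```text
[0.57860275 0.03599016 0.32998695] [-0.7277728  -0.36467721  0.26919707] 0.007846992893792868
shift [120.   -1.8   1.1] turn [ 0.45 -0.05 -0.07] dist 120.0 rot 0.5
```

play_rows([
  [[40, -1, 0], [0, 0, 0], 0],
  [[80, -2, 0], [0, 0, 0], 0],
  [[120, -2, 0], [0, 0, 0], 0],
  [[120, -2, 1], [0, 0, 0], 0],
])

```text
time_s: 2.0
position: [0.5701, 0.0313, 0.2042]
tcp_rot: [[-0.015, 1.0, 0.002], [0.001, 0.002, -1.0], [-1.0, -0.015, -0.001]]
force: [-1.0, 0.6, -0.2]
opening: 0.006
```

```bash
python3 - <<'E'
from h import *
from rig import bot
c=bot.capture("side");cv2.imwrite("pics/s1.png",cv2.resize(c["img"][130:290,240:420],None,fx=3.5,fy=3.5,interpolation=cv2.INTER_CUBIC))
s=bot.read_state(); print(s["position"],s["force"],s["opening"]); go([.577,-.0235,.210],down(),s)
E
```

```text
[0.57278134 0.03085084 0.20738718] [ 0.04411676 -0.03548336  0.27170928] 2.60000148105184e-05
shift [-2.7  4.1 54.4] turn [ 0.11 -0.03  0.46] dist 55.0 rot 0.5
```

View pics/s1.png

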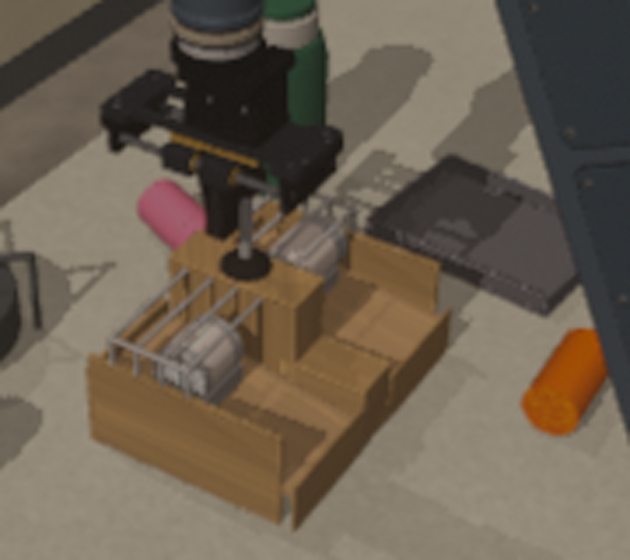

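The shut fingers stand to the left of the rod, at (222,205) in the crop, and the stick is upright (rod at (247,225)). Both tins are behind their gates. Now I'll push slowly towards -y.

play_rows([
  [[-2, 3, 10], [0, 0, 0], 0],
  [[-2, 3, 20], [0, 0, 0], 0],
  [[-2, 3, 30], [0, 0, 0], 0],
  [[-2, 3, 38], [0, 0, 0], 0],
  [[-2, 3, 46], [0, 0, 0], 0],
  [[-2, 3, 51], [0, 0, 0], 0],
  [[-2, 3, 54], [0, 0, 0], 0],
  [[-2, 3, 54], [0, 0, 0], 0],
])

```text
time_s: 2.85
position: [0.5786, -0.0221, 0.2119]
tcp_rot: [[-0.0, 1.0, 0.003], [0.001, 0.003, -1.0], [-1.0, -0.0, -0.001]]
force: [0.7, 3.8, 2.5]
opening: 0.007
```

```bash
python3 - <<'E'
from h import *
from rig import bot
c=bot.capture("side");cv2.imwrite("pics/s2.png",cv2.resize(c["img"][130:290,240:420],None,fx=3.5,fy=3.5,interpolation=cv2.INTER_CUBIC))
s=bot.read_state(); print(s["position"],s["force"],s["opening"])
E
```

```text
[ 0.57860619 -0.02194108  0.21188633] [-0.42583571  3.94889589  2.42522984] 0.007405039409067108
```

View pics/s2.png

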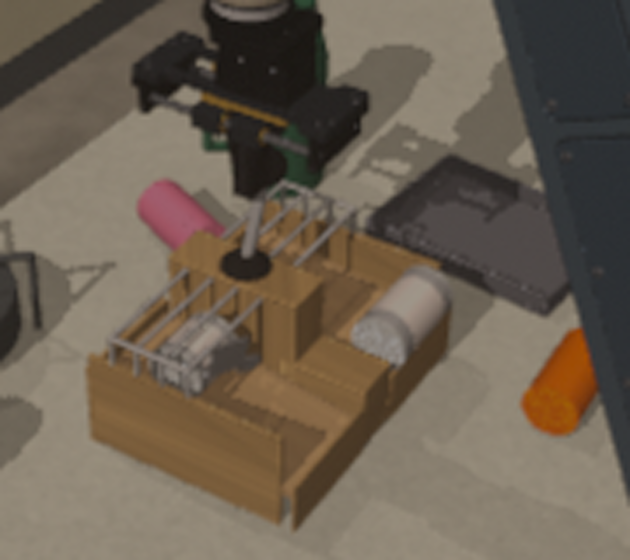

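The stick is tilted right (rod top near (258,205)) and the long tin is at the front lip, about (400,315). The short tin is still behind its gate at (200,350). I'll hold a little longer, then let the stick back slowly.

play_rows([
  [[0, 0, 0], [0, 0, 0], 0],
  [[0, 0, 0], [0, 0, 0], 0],
  [[0, 0, 0], [0, 0, 0], 0],
  [[0, 0, 0], [0, 0, 0], 0],
  [[0, 0, 0], [0, 0, 0], 0],
  [[0, 0, 0], [0, 0, 0], 0],
  [[0, 0, 0], [0, 0, 0], 0],
  [[0, 0, 0], [0, 0, 0], 0],
])

```text
time_s: 3.7
position: [0.5786, -0.0222, 0.2119]
tcp_rot: [[-0.0, 1.0, 0.003], [0.0, 0.003, -1.0], [-1.0, -0.0, -0.0]]
force: [0.8, 3.9, 1.4]
opening: 0.008
```

play_rows([
  [[0, 0, -8], [0, 0, 0], 0],
  [[0, 0, -16], [0, 0, 0], 0],
  [[0, 0, -24], [0, 0, 0], 0],
  [[0, 0, -32], [0, 0, 0], 0],
  [[0, 0, -42], [0, 0, 0], 0],
  [[0, 0, -52], [0, 0, 0], 0],
  [[0, 0, -58], [0, 0, 0], 0],
  [[0, 0, -58], [0, 0, 0], 0],
])

```text
time_s: 4.5
position: [0.5784, 0.0368, 0.2119]
tcp_rot: [[-0.0, 1.0, 0.004], [-0.0, 0.004, -1.0], [-1.0, -0.0, 0.0]]
force: [-0.1, -0.5, -0.4]
opening: 0.011
```

play_rows([
  [[-40, 0, 0], [0, 0, 0], 0],
  [[-80, 0, 0], [0, 0, 0], 0],
  [[-100, 0, 0], [0, 0, 0], 0],
  [[-100, -40, 0], [0, 0, 0], 0.5],
  [[-100, -80, 20], [0, 0, 0], 1],
  [[-100, -110, 60], [0, 0, 0], 1],
  [[-100, -112, 100], [0, 0, 0], 1],
  [[-100, -112, 134], [0, 0, 0], 1],
])

```text
time_s: 5.3
position: [0.4657, -0.1001, 0.3125]
tcp_rot: [[0.001, 1.0, 0.003], [-0.001, 0.003, -1.0], [-1.0, 0.001, 0.001]]
force: [0.8, 0.0, -0.1]
opening: 0.373
```

```bash
python3 - <<'E'
from h import *
from rig import bot
for n in("side","top"):
    c=bot.capture(n);np.savez(f"{n}3.npz",**c)
    b=c["img"][130:290,240:420] if n=="side" else c["img"][150:260,270:400]
    cv2.imwrite(f"pics/{n}3.png",cv2.resize(b,None,fx=3.5 if n=="side" else 5,fy=3.5 if n=="side" else 5,interpolation=cv2.INTER_CUBIC))
s=bot.read_state(); print(s["time_s"],s["position"],s["force"],s["opening"])
E
```

```text
5.4 [ 0.46725517 -0.10270088  0.31237216] [ 0.3847971   0.10916474 -0.09943695] 0.465046176396873
```

View pics/side3.png

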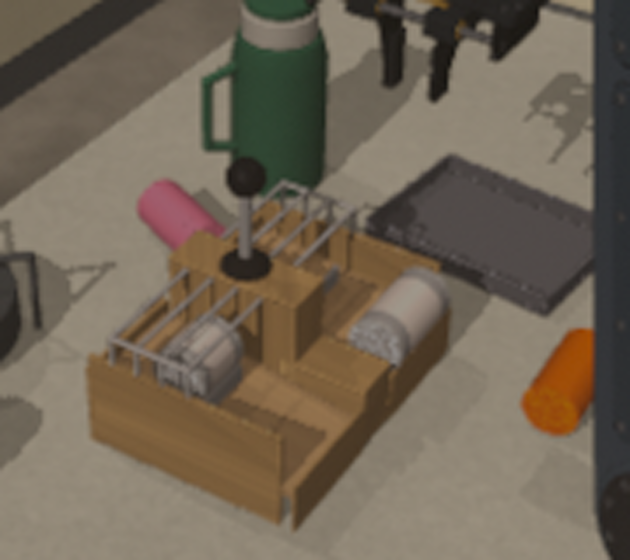

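View pics/top3.png

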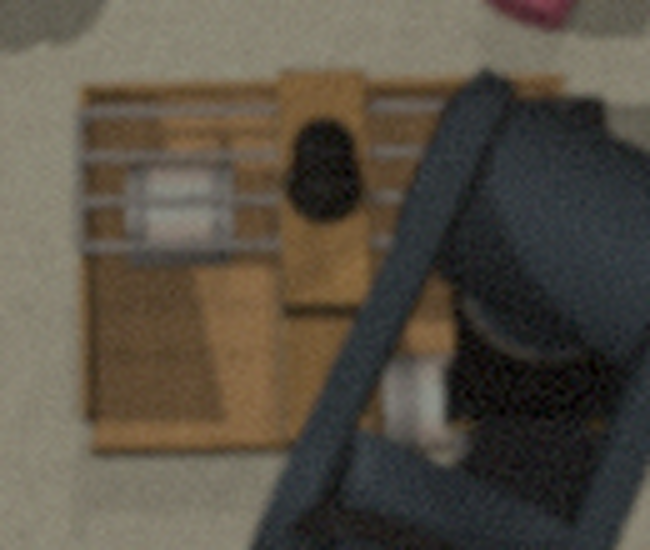

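The stick is upright (knob at (246,178) in the side crop), the short tin is still behind its gate (200,360), and the long tin rests at the lip (400,315). I'll check its pose against the expected one.

```bash
python3 - <<'E'
from h import *
from rig import bot
S=dict(np.load("side3.npz"))
im=S["img"]; 
h=cv2.cvtColor(im,cv2.COLOR_BGR2HSV)
sub=(h[...,1]<75); m=np.zeros(im.shape[:2],np.uint8); m[203:236,336:370]=sub[203:236,336:370]*255
f=lambda x,y:((x/3.5+240)-.4,(y/3.5+130)-.4)
# end circle extremes read from crop: near end face ~ centre (380,335) ; far end top edge (447,285)
out=cv2.resize(im[195:245,330:385],None,fx=12,fy=12,interpolation=cv2.INTER_CUBIC)
for y0,col in((-.1485+.047,(0,0,255)),(-.1485-.0475+.047+.0475,(0,0,255))): pass
t=np.linspace(0,2*np.pi,40)
for ye in(-.101+.0475,-.101-.0475):
    P=np.c_[.4626+.027*np.cos(t),np.full(40,ye),.070+.027*np.sin(t)]
    q=(proj(S,P)-[330,195]+.5)*12-.5
    cv2.polylines(out,[q.astype(int)],True,(0,0,255),1)
cv2.imwrite("pics/tin3.png",cv2.convertScaleAbs(out,alpha=1.6))
s=bot.read_state(); print(s["opening"]); go([.4626,-.101,.15],down(9),s)
E
```

```text
0.465046176396873
shift [162.4  -4.9  -2.2] turn [-0.1   0.18  8.91] dist 162.0 rot 8.9
```

View pics/tin3.png

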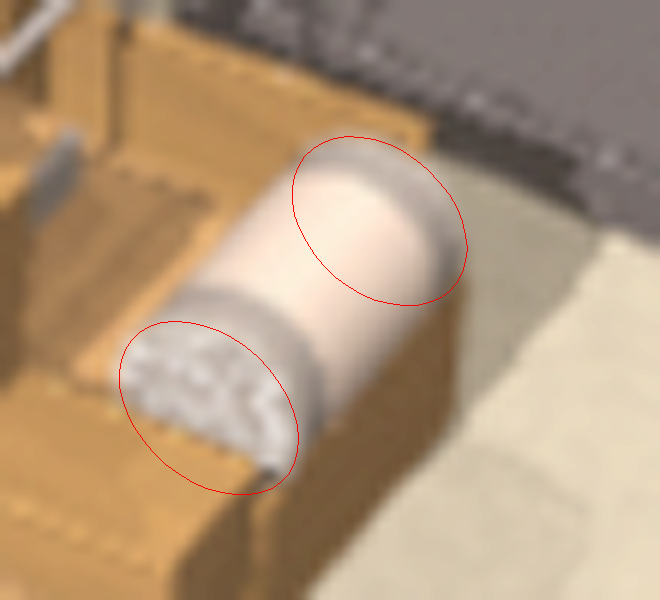

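The predicted end circles match the tin to about 2 mm. I'll tilt 9° to match the lane and approach along the lane normal.

play_rows([
  [[40, -10, -1], [0, 0, 4], 1],
  [[85, -17, -2], [0, 0, 9], 1],
  [[130, -17, -2], [0, 0, 9], 1],
  [[162, -17, -2], [0, 0, 9], 1],
  [[162, -17, -2], [0, 0, 9], 1],
  [[162, -17, -2], [0, 0, 9], 1],
])

```text
time_s: 6.0
position: [0.4503, -0.0965, 0.1501]
tcp_rot: [[0.156, 0.988, 0.003], [0.001, 0.003, -1.0], [-0.988, 0.156, -0.0]]
force: [-0.2, -0.4, 0.4]
opening: 0.969
```

```bash
python3 - <<'E'
from h import *
from rig import bot
s=bot.read_state(); print(s["position"],s["opening"],s["tcp_rot"].round(3) if hasattr(s["tcp_rot"],'round') else s["tcp_rot"]); go([.464,-.101,.0605],down(9),s)
E
```

```text
[ 0.45031356 -0.09650191  0.15013101] 0.9694455580734795 [[ 0.156  0.988  0.003]
 [ 0.001  0.003 -1.   ]
 [-0.988  0.156 -0.   ]]
shift [90.7 -0.5  4.6] turn [ 0.18 -0.05  0.02] dist 91.0 rot 0.2
```

play_rows([
  [[20, 0, 4], [0, 0, 0], 1],
  [[40, 0, 5], [0, 0, 0], 1],
  [[60, 0, 5], [0, 0, 0], 1],
  [[76, 0, 5], [0, 0, 0], 1],
  [[86, 0, 5], [0, 0, 0], 1],
  [[91, 0, 5], [0, 0, 0], 1],
  [[91, 0, 5], [0, 0, 0], 1],
])

```text
time_s: 6.7
position: [0.4649, -0.1018, 0.0606]
tcp_rot: [[0.158, 0.987, 0.003], [-0.0, 0.003, -1.0], [-0.987, 0.158, 0.001]]
force: [0.7, 0.3, 0.1]
opening: 0.999
```

```bash
python3 - <<'E'
from h import *
from rig import bot
for n in("side",):
    c=bot.capture(n); b=c["img"][160:270,280:420]
    cv2.imwrite(f"pics/{n}4.png",cv2.convertScaleAbs(cv2.resize(b,None,fx=5,fy=5,interpolation=cv2.INTER_CUBIC),alpha=1.5))
s=bot.read_state(); print(s["time_s"],s["position"],s["force"],s["opening"])
E
```

```text
6.75 [ 0.46482804 -0.1017387   0.0607759 ] [ 0.28837982 -0.29941741 -0.14485637] 0.9999573327224732
```

View pics/side4.png

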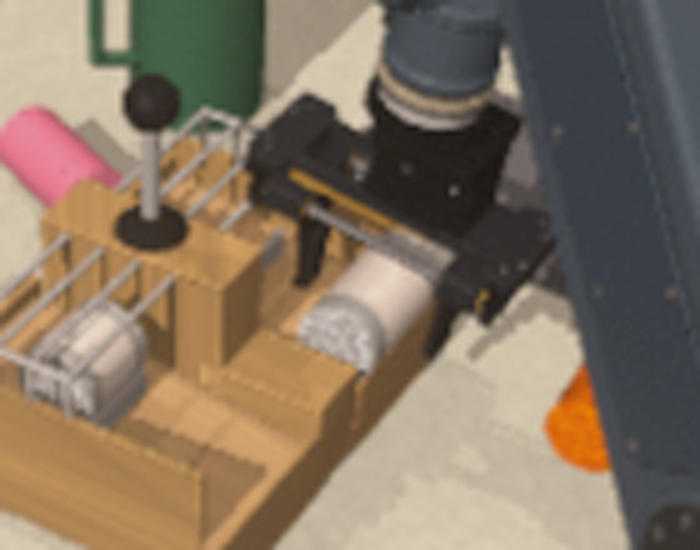

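The fingers straddle the tin, at (315,250) behind and (435,335) in front, with no contact forces. Now I'll close.

play_rows([
  [[0, 0, 0], [0, 0, 0], 0.7],
  [[0, 0, 0], [0, 0, 0], 0.6],
  [[0, 0, 0], [0, 0, 0], 0.5],
  [[0, 0, 0], [0, 0, 0], 0.3],
  [[0, 0, 0], [0, 0, 0], 0.3],
  [[0, 0, 0], [0, 0, 0], 0.3],
  [[0, 0, 0], [0, 0, 0], 0.3],
])

```text
time_s: 7.45
position: [0.4642, -0.1016, 0.0601]
tcp_rot: [[0.157, 0.988, 0.003], [0.0, 0.003, -1.0], [-0.988, 0.157, 0.0]]
force: [0.4, 0.3, 2.2]
opening: 0.612
```

play_rows([
  [[-10, 0, 0], [0, 0, 0], 0.3],
  [[-25, 0, 0], [0, 0, 0], 0.3],
  [[-50, 0, 0], [0, 0, 0], 0.3],
  [[-80, 0, 0], [0, 0, 0], 0.3],
  [[-110, 0, 0], [0, 0, 0], 0.3],
  [[-120, 0, 0], [0, 0, 0], 0.3],
  [[-120, 0, 0], [0, 0, 0], 0.3],
])

```text
time_s: 8.15
position: [0.4456, -0.1019, 0.1798]
tcp_rot: [[0.159, 0.987, 0.003], [-0.001, 0.003, -1.0], [-0.987, 0.159, 0.002]]
force: [0.6, -0.1, -2.0]
opening: 0.615
```

```bash
python3 - <<'E'
from h import *
from rig import bot
for n in("side",):
    c=bot.capture(n); b=c["img"][130:290,240:420]
    cv2.imwrite(f"pics/{n}5.png",cv2.convertScaleAbs(cv2.resize(b,None,fx=3.5,fy=3.5,interpolation=cv2.INTER_CUBIC),alpha=1.4))
c=bot.capture("top");cv2.imwrite("pics/top5.png",cv2.convertScaleAbs(c["img"],alpha=1.4))
s=bot.read_state(); print(s["time_s"],s["position"],s["force"],s["opening"])
E
```

```text
8.25 [ 0.4447274  -0.10129125  0.17789184] [-0.63800862  0.38288706 -2.44133179] 0.613815096748292
```

View pics/side5.png

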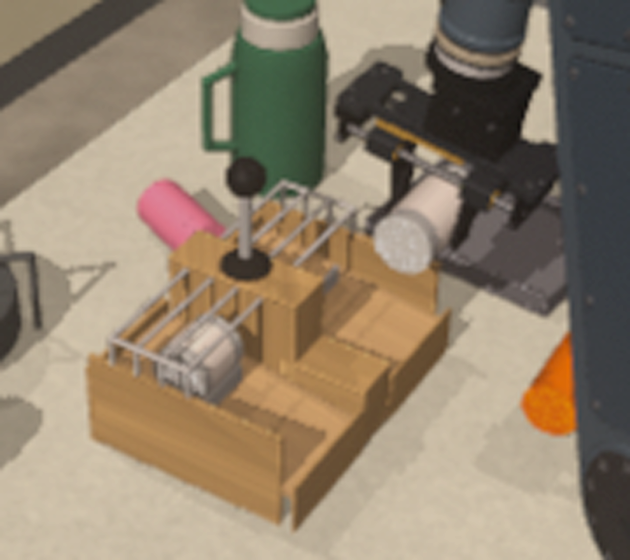

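View pics/top5.png

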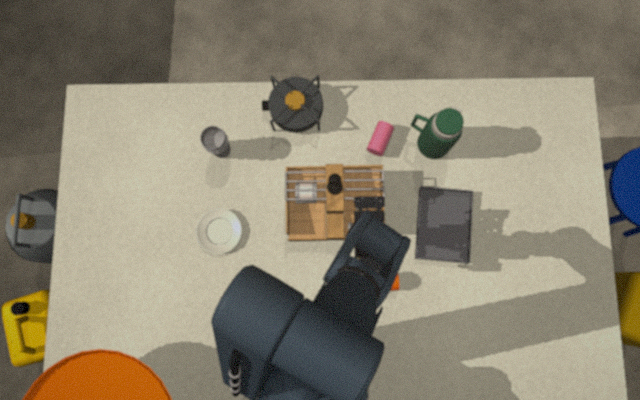

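```bash
python3 - <<'E'
from h import *
from rig import bot
T=dict(np.load("top.npz"))
im=cv2.imread("pics/top5.png"); m=np.zeros(im.shape[:2],np.uint8)
b=cv2.medianBlur(im,5); r=(slice(175,275),slice(405,485)); h=cv2.cvtColor(b,cv2.COLOR_BGR2HSV)
# tray is greyish-purple, counter/shadow yellowish: use R-B
d=b[...,2].astype(int)-b[...,0]; m[r]=((d[r]<14)&(b[...,1][r]<135))*255
k=max(cv2.findContours(m,0,1)[0],key=cv2.contourArea); R=cv2.minAreaRect(k); print(R,cv2.contourArea(k))
P=np.array([plane(T,p,.02)[:2] for p in cv2.boxPoints(R)]);print(P.round(3),P.mean(0).round(3),[np.linalg.norm(P[i]-P[i-1]).round(3) for i in range(4)])
s=bot.read_state(); go([.483,-.345,.178],down(0,-5.5),s)
E
```

```text
((444.2182312011719, 224.6495819091797), (55.5647087097168, 74.04594421386719), 3.4682295322418213) 3788.5
[[ 0.376 -0.254]
 [ 0.6   -0.277]
 [ 0.588 -0.444]
 [ 0.365 -0.418]] [ 0.482 -0.348] [np.float64(0.164), np.float64(0.225), np.float64(0.168), np.float64(0.225)]
shift [  5.6  37.1 243.8] turn [ 5.65 -0.48 -8.92] dist 247.0 rot 10.6
```

play_rows([
  [[0, 3, 20], [0, 0, -1], 0.3],
  [[1, 8, 55], [1, 0, -3], 0.3],
  [[2, 14, 95], [2, 0, -5], 0.3],
  [[3, 21, 135], [3, 0, -6], 0.3],
  [[4, 27, 175], [4, 0, -7], 0.3],
  [[5, 32, 210], [5, 0, -8], 0.3],
  [[6, 36, 235], [5.5, -0.5, -9], 0.3],
  [[6, 37, 244], [5.5, -0.5, -9], 0.3],
])

```text
time_s: 9.05
position: [0.4839, -0.3478, 0.1758]
tcp_rot: [[-0.001, 0.995, -0.095], [-0.0, -0.095, -0.995], [-1.0, -0.001, 0.0]]
force: [-0.0, 0.6, -2.1]
opening: 0.611
```

play_rows([
  [[20, 0, 0], [0, 0, 0], 0.3],
  [[50, 0, 0], [0, 0, 0], 0.3],
  [[80, 0, 0], [0, 0, 0], 0.3],
  [[110, 0, 0], [0, 0, 0], 0.3],
  [[125, 0, 0], [0, 0, 0], 0.3],
  [[125, 0, 0], [0, 0, 0], 0.3],
])

```text
time_s: 9.65
position: [0.4816, -0.343, 0.0503]
tcp_rot: [[-0.005, 0.996, -0.093], [0.005, -0.093, -0.996], [-1.0, -0.006, -0.004]]
force: [-0.5, -0.8, -1.8]
opening: 0.613
```

```bash
python3 - <<'E'
from h import *
from rig import bot
c=bot.capture("side"); b=c["img"][140:260,290:450]
cv2.imwrite("pics/side6.png",cv2.convertScaleAbs(cv2.resize(b,None,fx=4.5,fy=4.5,interpolation=cv2.INTER_CUBIC),alpha=1.5))
s=bot.read_state(); print(s["time_s"],s["position"],s["force"],s["opening"]);go([.483,-.345,.022],down(0,-5.5),s)
E
```

```text
9.7 [ 0.48277917 -0.34426505  0.05212362] [ 0.09627572 -0.01221245 -0.96067184] 0.6125663398608632
shift [30.1  0.4  0.8] turn [ 0.18 -0.09  0.16] dist 30.0 rot 0.3
```

View pics/side6.png

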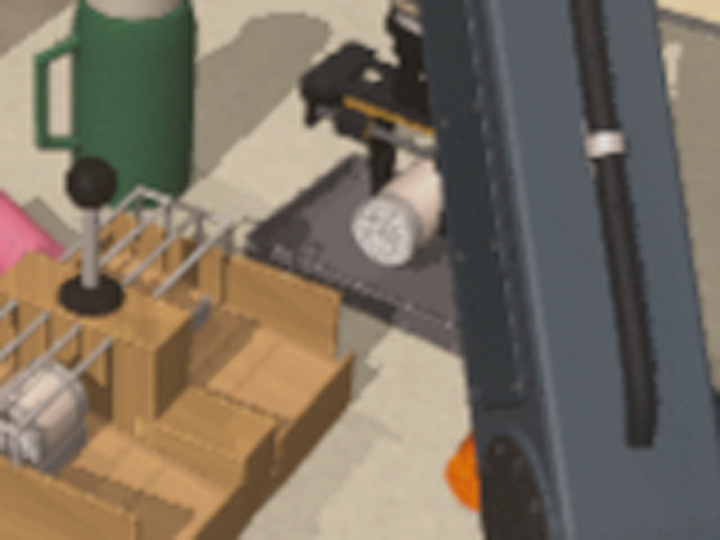

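The tin hangs level over the tray, its end face at (390,230), clear of the walls. I'll lower slowly.

play_rows([
  [[8, 0, 0], [0, 0, 0], 0.3],
  [[16, 0, 0], [0, 0, 0], 0.3],
  [[22, 0, 0], [0, 0, 0], 0.3],
  [[26, 0, 0], [0, 0, 0], 0.3],
  [[28, 0, 0], [0, 0, 0], 0.3],
  [[28, 0, 0], [0, 0, 0], 0.3],
])

```text
time_s: 10.3
position: [0.4834, -0.3456, 0.0252]
tcp_rot: [[-0.0, 0.996, -0.093], [-0.001, -0.093, -0.996], [-1.0, -0.0, 0.001]]
force: [-0.6, 0.3, -1.7]
opening: 0.614
```

play_rows([
  [[1, 0, 0], [0, 0, 0], 0.3],
  [[2, 0, 0], [0, 0, 0], 0.3],
  [[3, 0, 0], [0, 0, 0], 0.3],
  [[3, 0, 0], [0, 0, 0], 0.3],
])

```text
time_s: 10.7
position: [0.4835, -0.3456, 0.0224]
tcp_rot: [[-0.0, 0.996, -0.093], [-0.001, -0.093, -0.996], [-1.0, -0.0, 0.001]]
force: [-0.7, 0.5, -2.2]
opening: 0.614
```

play_rows([
  [[1, 0, 0], [0, 0, 0], 0.3],
  [[2, 0, 0], [0, 0, 0], 0.3],
  [[2, 0, 0], [0, 0, 0], 0.3],
])

```text
time_s: 11.0
position: [0.4836, -0.3457, 0.0205]
tcp_rot: [[-0.0, 0.996, -0.093], [-0.001, -0.093, -0.996], [-1.0, 0.0, 0.001]]
force: [-0.4, 1.4, -1.0]
opening: 0.613
```

play_rows([
  [[0.5, 0, 0], [0, 0, 0], 0.3],
  [[1, 0, 0], [0, 0, 0], 0.3],
  [[1, 0, 0], [0, 0, 0], 0.3],
])

```text
time_s: 11.3
position: [0.4836, -0.3457, 0.0205]
tcp_rot: [[0.0, 0.996, -0.093], [-0.002, -0.093, -0.996], [-1.0, 0.0, 0.001]]
force: [-1.3, 1.4, 6.2]
opening: 0.613
```

Contact: the force has gone from -2 to +6 N and z has stopped. I'll ease back 1 mm and open gradually.

play_rows([
  [[-1, 0, 0], [0, 0, 0], 0.3],
  [[-1, 0, 0], [0, 0, 0], 0.63],
  [[-1, 0, 0], [0, 0, 0], 0.66],
  [[-1, 0, 0], [0, 0, 0], 0.7],
  [[-1, 0, 0], [0, 0, 0], 0.8],
  [[-1, 0, 0], [0, 0, 0], 0.9],
  [[-1, 0, 0], [0, 0, 0], 1],
  [[-1, 0, 0], [0, 0, 0], 1],
])

```text
time_s: 12.1
position: [0.4835, -0.3457, 0.0204]
tcp_rot: [[-0.0, 0.996, -0.093], [-0.001, -0.093, -0.996], [-1.0, -0.0, 0.001]]
force: [-0.6, 0.3, -0.1]
opening: 0.957
```

play_rows([
  [[-10, 0, 0], [0, 0, 0], 1],
  [[-30, 0, 0], [0, 0, 0], 1],
  [[-70, 0, 0], [0, 0, 0], 1],
  [[-120, 0, 0], [0, 0, 0], 1],
  [[-170, 0, 0], [0, 0, 0], 1],
  [[-220, 0, 0], [0, 0, 0], 1],
  [[-220, -60, 0], [0, 0, 0], 1],
  [[-220, -80, 0], [0, 0, 0], 1],
])

```text
time_s: 12.9
position: [0.4029, -0.338, 0.2433]
tcp_rot: [[0.002, 0.996, -0.092], [-0.005, -0.092, -0.996], [-1.0, 0.002, 0.005]]
force: [-0.7, 0.7, -0.8]
opening: 1.004
```

```bash
python3 - <<'E'
from h import *
from rig import bot
c=bot.capture("side"); cv2.imwrite("pics/side7.png",cv2.convertScaleAbs(c["img"],alpha=1.5))
c=bot.capture("top"); cv2.imwrite("pics/top7.png",cv2.convertScaleAbs(c["img"],alpha=1.5))
s=bot.read_state(); print(s["time_s"],s["position"],s["force"],s["opening"])
E
```

```text
13.0 [ 0.40051415 -0.33635619  0.24153927] [1.19920312 0.11812665 0.28392875] 1.0026890905212336
```

View pics/side7.png

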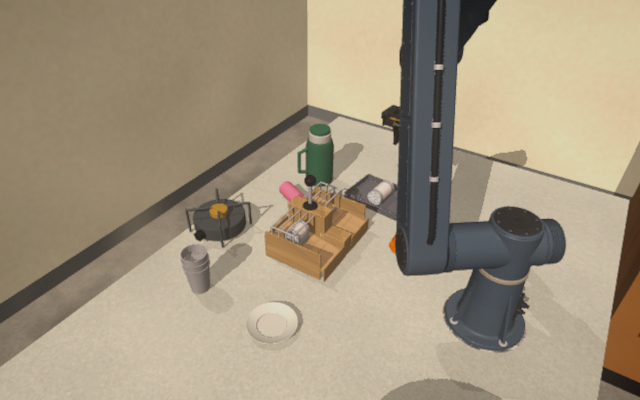

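View pics/top7.png

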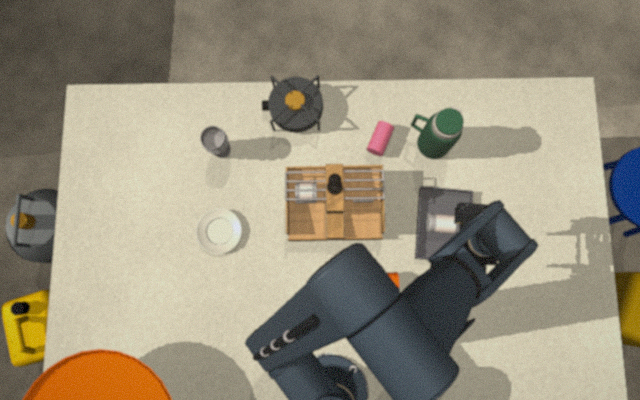

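The long tin lies in the tray (side (380,193), top (441,223)). The knob is upright (310,181), the short tin is behind its gate (top (305,191)), and the saucer, cups and flask are at their first pixels. I'll wait briefly, compare, and hand in.

play_rows([
  [[0, 0, 0], [0, 0, 0], 1],
  [[0, 0, 0], [0, 0, 0], 1],
  [[0, 0, 0], [0, 0, 0], 1],
  [[0, 0, 0], [0, 0, 0], 1],
  [[0, 0, 0], [0, 0, 0], 1],
  [[0, 0, 0], [0, 0, 0], 1],
])

```text
time_s: 13.6
position: [0.4042, -0.3379, 0.2402]
tcp_rot: [[-0.0, 0.996, -0.093], [-0.001, -0.093, -0.996], [-1.0, -0.0, 0.001]]
force: [0.1, 0.3, 0.9]
opening: 0.999
```

```bash
python3 - <<'E'
from h import *
from rig import bot
a=cv2.imread("pics/side7.png"); c=bot.capture("side"); b=cv2.convertScaleAbs(c["img"],alpha=1.5)
g=lambda i:cv2.GaussianBlur(i,(5,5),0).astype(int)
print("tray-region change since last",np.abs(g(a)-g(b))[165:225,340:398].max())
i0=np.load("side.npz")["img"]; d=np.abs(g(i0)-g(c["img"])).max(2)
for n,(x0,y0,x1,y1) in dict(saucer=(243,300,303,348),cups=(178,242,215,297),flask=(295,122,336,180),knob=(303,172,317,205),short=(285,218,315,245)).items(): print(n,d[y0:y1,x0:x1].max())
print(bot.hand_in())
E
```

```text
tray-region change since last 14
saucer 3
cups 3
flask 3
knob 10
short 16
the job is handed in; nothing more can be done
None
```

The long tin is lying on its side in the tray, and the job was handed in at about 13.7 s. I pushed the stick towards the right lane, where the longer tin was. I held it for about a second, until the tin was at the lip, and let it spring back upright. I then gripped the tin across its diameter, lifted it out and set it down, with about 6 N at touchdown.

The last pictures show the stick upright, the short tin behind its gate, and the arm clear of everything.

- **Saucer, cups and flask:** no change from the first picture.
- **Short tin and knob:** small pixel differences (16 and 10 grey levels). In the pictures both look where they started, but I did not measure how far they might have moved.
- **Long tin in the tray:** a difference of up to 14 grey levels (in brightened pictures) over the last 0.6 s. I took this as image noise and did not look at a final close-up.

No checks failed.

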